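# Roll the third tin into the tin rack and shut the keeper bar

## Task

Load the last tin into the wire tin rack without gripping or lifting anything: with your fingertips gently on its top, roll the tin that lies on the worktop (roll it, do not slide it) over the front cross wire into the empty dip next to the mouth, and let it stop there beside the two tins already in the rack. Then push the rack's wire keeper bar over from behind with a fingertip, so that it swings across and lies fully down in front of that tin. Leave the glass, the mug and the tub alone and keep the other two tins in their dips.

Things in the scene. Friction and masses are not known exactly. Their poses are not given: they have to be found in the camera images.
- rack: White wire tin rack, fixed, 300 mm long. Origin: on the worktop, middle of the mouth; x runs into the rack along the lane, y across, z up. Tins lie across it on two waved runners at y = -36 and 36 mm. Side wires (top 26 mm high) leave a lane 135 mm wide, splayed to 163 mm at the mouth (x = -12 to 22 mm); they widen to 173 mm, 54 mm high, at the pivots (x = 115).
- tin: The tin to roll: cylinder, 75.3 mm diameter, 110 mm long, about 0.48 kg, lying on the worktop, its centre 55 to 115 mm before the mouth, about square to the lane. Origin: centre of its bottom end; z along its axis (about the rack's -y). Its x axis points up at first and turns forward as it rolls. It rolls easily; friction with the fingers is about 0.5.
- tin_center (a point): Centre of that tin, on its axis halfway along; 37.7 mm above the worktop at the start.
- bay1 (a point): Where the tin's centre must come to rest: lane's middle, 75 mm into the rack, 40 mm above the worktop, over the empty dip. Axes as the rack's. A front cross wire 20 mm into the rack, 3.6 mm high, lies across the entry. Runners' top: 3.6 mm high there, dip of 1.8 mm at 75, crest of 5.5 mm at 115, dip at 155, and so on, straight slopes between. A tin climbs the wire best if pressed from behind its top; past it, it rolls into the dip.
- keeper (a joint): Hinge of the keeper, a wire bow 158 mm wide reaching 90 mm from its axis, which runs across the rack 115 mm in from the mouth, 48 mm high. 0: open, leaning back 25 degrees past upright (away from the mouth) on a stop; 0.44: upright, past which it falls forward by itself; 2.147: shut, cross wire before the front tin. It turns easily (under 1 N), but cannot shut if the tin is short of its dip.
- keeper_grip (a point): Middle of the keeper's cross wire, where a black plastic sleeve 60 mm long and 11 mm thick (along the rack's y) sits on it. It moves with the bar: 153 mm in from the mouth and 130 mm high when open, 26 mm in and 36 mm high when shut.
- tin_mid: Tin of the same kind in the middle dip, loose, axis across the lane. Origin: centre of its bottom end, z along its axis.
- tin_back: Tin of the same kind in the last dip, loose, axis across the lane. Origin: centre of its bottom end, z along its axis.
- bay2 (a point): Place of the middle tin's centre, 155 mm into the rack, 40 mm above the worktop.
- bay3 (a point): Place of the last tin's centre, 235 mm into the rack, 40 mm above the worktop.
- tin_mid_center (a point): Centre of the middle tin.
- tin_back_center (a point): Centre of the last tin.
- glass: Clear tumbler, 83 mm across, 86 mm high, standing loose near the work. Origin: centre of its underside.
- mug: Cream mug with a handle, 78 x 116 x 97 mm, standing loose behind the work. Origin: centre of its underside.
- tub: Yoghurt tub, 72 mm across, 71 mm high, standing loose behind the work. Origin: centre of its underside.
There are look-alikes about, which are no part of the job. What is shaped like the tin_mid but blue is not meant. What is shaped like the tin but purple is not meant.

How it is judged (in metres and radians):
On the way, in this order (a step that is already met when the one before it is completed fails the run):
1. the tin, still before the rack's front cross wire, has been rolled: it has turned by more than 50 degrees from how it lay (angle between tin's own x axis and vertical above 0.9 rad and x of tin_center in the frame of rack below 0.02 m), for 0.02 s.
2. the tin lies in the dip next to the mouth (within 8 mm along the lane) (x of tin_center in the frame of bay1 between -0.008 and 0.008 m and y of tin_center in the frame of bay1 between -0.015 and 0.015 m and z of tin_center in the frame of bay1 between -0.006 and 0.006 m and linear speed of tin below 0.02 m/s), for 0.3 s.
3. the keeper bar is fully down (within about 4 degrees) (value of joint keeper above 2.08 rad), for 0.2 s.
At the end, for the whole second after the job is handed in: The tin rests in the dip next to the mouth, its centre within 8 mm of bay1 along the lane and 15 mm across it, its axis square to the lane within 7 degrees; the other tins are within 12 mm of their places; the keeper bar is down, above 2.08 rad (all of step 2 and x of tin_mid_center in the frame of bay2 between -0.012 and 0.012 m and y of tin_mid_center in the frame of bay2 between -0.015 and 0.015 m and z of tin_mid_center in the frame of bay2 between -0.006 and 0.006 m and x of tin_back_center in the frame of bay3 between -0.012 and 0.012 m and y of tin_back_center in the frame of bay3 between -0.015 and 0.015 m and z of tin_back_center in the frame of bay3 between -0.006 and 0.006 m and angle between the z axis of tin and the y axis of rack, either way round below 0.12 rad and value of joint keeper above 2.08 rad); the robot touches nothing.
It fails at once if a tin is lifted: its centre more than 58 mm above the worktop (height (world z) of any of tin_center, tin_mid_center, tin_back_center above 0.058 m).
It fails at once if the tin is pressed with more than 60 N (contact force between the fingers and tin above 60 N).
It fails at once if the glass, mug or tub is disturbed: moved by more than 15 mm (distance of any of glass, mug, tub from where it was at the start of the episode above 0.015 m).
It also fails if it takes over 67 s, if anything falls off the work surface, if the arm or the gripper's body presses on something with over 40 N, if the wrist force passes 120 N, or if a joint passes its speed limit or range.

## Robot

A 7-joint arm with a two-finger parallel gripper is mounted at the origin on a cart in front of the work surface, level with it; the furniture and walls round the work are solid. World frame = base frame: x ahead of the robot, y to its left, z up, the work surface at z = 0. Lengths are in mm, angles in rad, forces in N, time in s.
With the tool pointing down it reaches from about 400 to 850 mm from the base axis. Payload 10.4 kg.
Tool frame: the origin (TCP) lies midway between the tips of the shut fingers; the grasp point (between the pads) lies 19 mm behind it (robot.grip_depth is the distance from the TCP to the grasp point, in mm); z points along the fingers, y is the line along which they close (so a half turn about z gives the same grasp; the last joint's range is limited). The gripper opens to 85 mm and grips with 20 to 120 N. Pads are 22 mm wide; open, the fingers measure 114 mm over their backs; the gripper's body (76 mm by 85 mm) begins 54 mm behind the grasp point. The pads swing forward as they close: fully open they stand 13 mm farther back than shut.
Start: joints at [-1.166, 0.332, -0.065, 1.46, 0.022, 1.35, -0.088], TCP at [259.284, 568.705, 208.338] pointing down, gripper open.
Joint ranges: [-2.6, 2.6], [-0.5, 2.12], [-1.47, 1.34], [0.16, 2.42], [-1.27, 4.41], [0.06, 2.06], [-2.6, 2.6]. Speed limits (rad/s): [2.22, 2.22, 2.79, 2.79, 3.14, 3.14, 3.14].

## Interface

Orientations are given as a unit quaternion [w, x, y, z].
In Python, from workcell import telemetry, imaging, workorder, robot gives the robot as it stands.
- The arm moves only by the shell command python3 -m crank 'ROWS' [FORCE]. ROWS is JSON, a list of rows, each a list of 7 numbers: the shift along the tool's x, y, z in mm, then the turn, a rotation vector about the tool's x, y, z in rad, then the opening in per cent of the stroke, from 0 (shut) to 100 (fully open). In form: [[tx, ty, tz, ax, ay, az, hand], ...]. A call has 1 to 20 rows; each row is the pose to reach, as a shift and turn from the pose commanded when the call began, along the tool's axes at that moment; what a row does not reach only later rows make up. A row lasts 1/10 s, in which the tool goes at most 50 mm and 8.59 degrees, less where a joint would pass 70% of its speed; a pose out of reach is approached as far as the arm can. A call with a gripper value outside its range is refused whole. The fingers move at their own pace and stop on an object; FORCE is the grip in N (left out, the last holds). Time passes only in rows, so rows that repeat a pose let the fingers close. It gives the time, the measured TCP pose, the force, the opening and the grip force at its end, in the units of the state.
- telemetry.get_state(): the state, without advancing time (a new reading comes with each control period).
- imaging.read_camera(name): name is "side" or "top"; returns a dict with "frame" (384x512x3 uint8, blue, green, red), "mtx" (3x3 intrinsics, pixels), "origin" and "orientation" of the camera in the world. Camera axes: x right, y down, z forward; pixel columns grow to the right and rows downward; lengths in mm; the calibration is good to about 2 mm. A picture is of the moment at which its call begins. There is no depth.
- workorder.hand_in(): hands the job in; it is judged then, once.
The state is a dict: "time": time; "joint_pos": joint angles; "qvel": joint speeds; "tau": joint torques, N m; "eef_pos": TCP position; "tool_rot": TCP orientation; "ft_force": force on the tool from outside, world axes, zero at the start; "ft_torque": the same for the moment, N m; "gripper_width": finger opening in mm; "grip_force": force on a finger pad.
Only numpy, scipy, OpenCV 4.12 (cv2) and the standard library are available. Lean on these libraries where they do the work, as an engineer would, in place of code of your own. Each camera call takes 0.05 s, during which the arm holds its last target. There are 200 camera calls.

## Working session

There is one attempt and no reset: what is moved stays moved. The work goes in short steps, Python scripts to look and compute and a shell command to move; the robot and the scene stay as the last step left them, time stands still between calls to the robot, and variables do not carry over. Pictures are saved under pics/ and viewed, at most 10 in all, crops included, and the job is handed in when it is done.

```bash
mkdir -p pics; ls; cat > h.py <<'E'
import numpy as np, cv2
from scipy.spatial.transform import Rotation as R
from workcell import telemetry, imaging, workorder, robot
def q(o): return R.from_quat([o[1],o[2],o[3],o[0]])
def cam(n):
    c=imaging.read_camera(n); return c
def ray(c,u,v):
    d=np.linalg.inv(np.array(c['mtx']))@[u,v,1]; return np.array(c['origin'],float), q(c['orientation']).apply(d)
def onz(c,u,v,z):
    o,d=ray(c,u,v); return o+d*(z-o[2])/d[2]
def proj(c,p):
    x=np.array(c['mtx'])@q(c['orientation']).inv().apply(np.array(p,float)-np.array(c['origin'])); return x[:2]/x[2]
E
python3 - <<'E'
from h import *
for n in('side','top'):
    c=cam(n); cv2.imwrite(f'pics/{n}0.png',cv2.resize(c['frame'],(800,600),interpolation=cv2.INTER_CUBIC)); print(n,c['origin'],q(c['orientation']).as_matrix().round(3).tolist(),c['mtx'])
s=telemetry.get_state(); print(s['time'],s['eef_pos'],s['tool_rot'],s['gripper_width'],s['ft_force'])
E
```

```text
pics
side [ -480.25859506 -1064.58233492  1365.20060244] [[0.768, -0.401, 0.499], [-0.64, -0.479, 0.6], [-0.002, -0.781, -0.625]] [[480.92554931   0.         250.43942676]
 [  0.         480.92554931 190.6166533 ]
 [  0.           0.           1.        ]]
top [-595.58474087  568.57373782 1641.13748938] [[-0.356, -0.731, 0.582], [-0.934, 0.28, -0.22], [-0.002, -0.622, -0.783]] [[494.87220494   0.         257.24221463]
 [  0.         494.87220494 193.59177137]
 [  0.           0.           1.        ]]
0.1 [259.11208814 568.36374104 207.61649225] [-1.06971749e-04  2.12239047e-01  9.77217574e-01 -6.22749519e-04] 85.44648063840162 [ 0.66034117  0.53771184 -0.85670604]
```

View pics/side0.png

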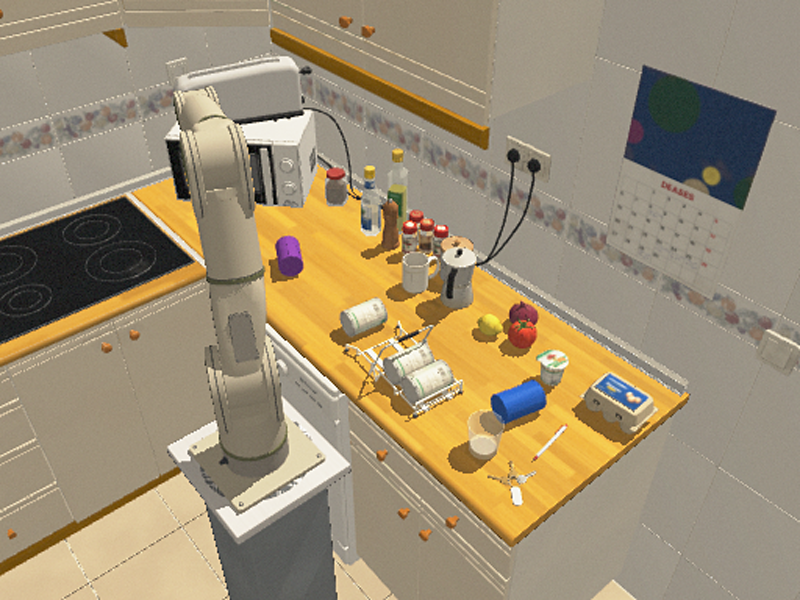

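View pics/top0.png

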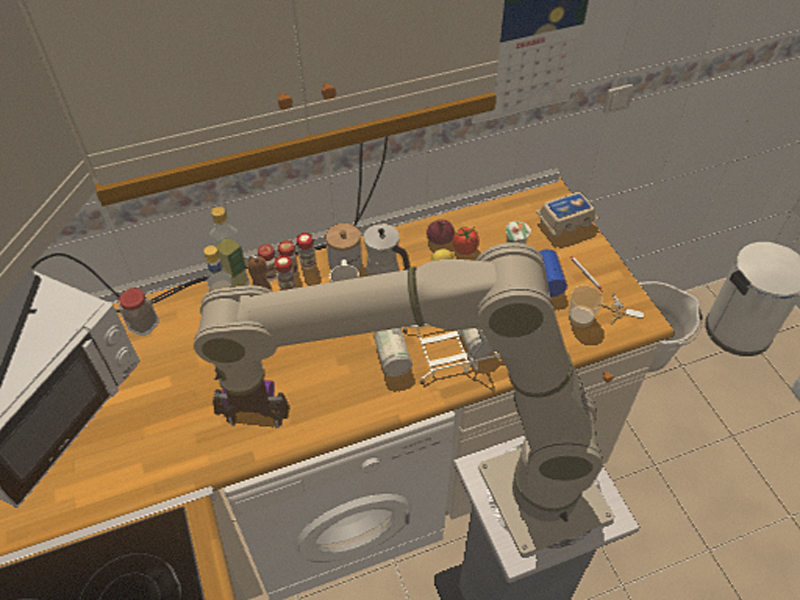

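The side view shows the work. The tin lies at (363,317), before the rack mouth at about (370,355). The rack tins are at (410,357) and (432,380), the sleeve at about (410,336), the glass at (485,435), the mug at (415,270) and the tub at (552,367). The look-alikes are the purple tin at (289,256) and the blue one at (518,400). Only the white-green labelled cylinder in front of the mouth fits the tin. I'll confirm that in an enlarged crop.

```bash
python3 - <<'E'
from h import *
c=cam('side'); f=c['frame']; np.save('f.npy',f)
x0,y0,x1,y1=200,170,320,260   # native
im=cv2.resize(f[y0:y1,x0:x1],None,fx=6.6667,fy=6.6667,interpolation=cv2.INTER_CUBIC)
for k in range(0,120,10): cv2.putText(im,str(x0+k),(int(k*6.667),10),0,.35,(0,0,255),1); cv2.line(im,(int(k*6.667),12),(int(k*6.667),18),(0,0,255),1)
for k in range(0,90,10): cv2.putText(im,str(y0+k),(0,int(k*6.667)+4),0,.35,(255,0,0),1)
cv2.imwrite('pics/crop1.png',im)
E
```

```text
(no output)
```

View pics/crop1.png

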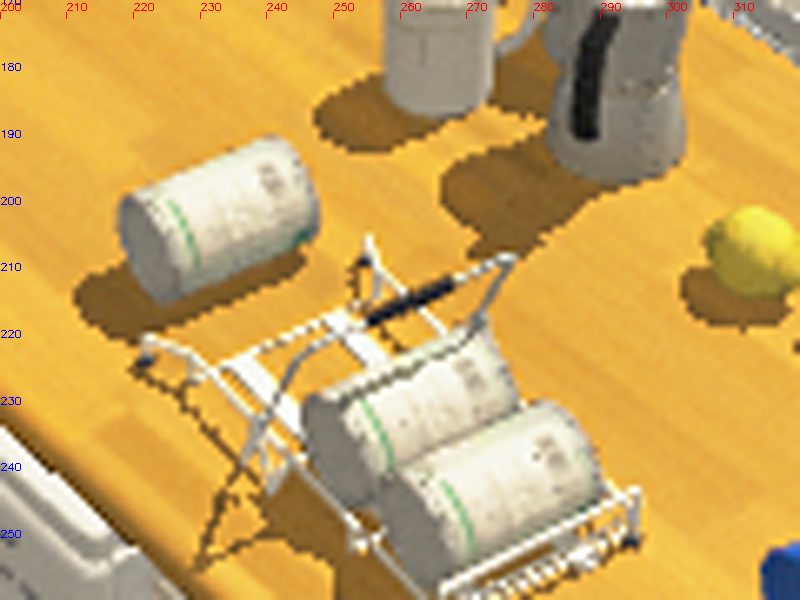

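```bash
python3 - <<'E'
from h import *
c=cam('side'); f=c['frame']; hsv=cv2.cvtColor(f,cv2.COLOR_BGR2HSV)
m=((hsv[...,1]<95)).astype(np.uint8); 
m[:, :]=m
n,l,st,ce=cv2.connectedComponentsWithStats(m[188:218,212:252],connectivity=4)
print(st)
i=1+np.argmax(st[1:,4]); mm=(l==i).astype(np.uint8)
cn=max(cv2.findContours(mm,0,2)[0],key=len); h=cv2.convexHull(cn)
M=cv2.moments(h); u,v=M['m10']/M['m00']+212,M['m01']/M['m00']+188
print('tin px',u,v,'area',cv2.contourArea(h),st[i,4]); T=onz(c,u,v,37.65); print('tin',T.round(1))
def P(cx,cy,z): 
    p=onz(c,200+cx/6.667-.43,170+cy/6.667-.43,z); return p
a,b=P(368,322,130),P(455,284,130); print('sleeve',a.round(1),b.round(1),np.linalg.norm(a-b))
a,b=P(150,338,26),P(368,238,26); print('mouth tips z26',a.round(1),b.round(1),np.linalg.norm(a-b))
a,b=P(147,362,4),P(364,260,4); print('feet',a.round(1),b.round(1),np.linalg.norm(a-b))
# keeper bow elbows
a,b=P(300,355,130),P(512,257,130); print('elbow',a.round(1),b.round(1),np.linalg.norm(a-b))
# tin ends left face
for n,(x,y,z) in dict(tl=(148,246,37.6),midl=(343,450,40),backl=(418,532,40)).items(): print(n,P(x,y,z).round(1))
E
```

```text
[[  0   0  40  30 710]
 [  6   3  30  25 484]
 [ 36  28   4   2   6]]
tin px 232.20908768193112 202.58430954916577 area 469.5 484
tin [467.4 197.5  37.7]
sleeve [411.6 -17.5 130. ] [472.  -24.8 130. ] 60.7712446992658
mouth tips z26 [373.4 146.1  26. ] [538.9 132.3  26. ] 166.06388199955057
feet [372.5 149.5   4. ] [539.4 136.8   4. ] 167.40996672125334
elbow [363.9 -14.1 130. ] [513.7 -28.3 130. ] 150.4958702780517
tl [417.7 205.8  37.6]
midl [392.4 -17.9  40. ]
backl [382.3 -97.1  40. ]
```

The crop confirms it: the white-and-green tin at native (232,203) lies square before the mouth, and the rack's mouth tips are at (222,221) and (255,206). The sizes agree: sleeve 61 mm (60), mouth 166 mm (163), tin pitch 80 mm (80). The mouth is at about (456,130) and the lane runs along (-0.09,-1). The tin sits at about rack x = -68, y = 5. Next I'll work out the hover move behind it.

```bash
cat >> h.py <<'E'
MO=np.array([456.5,130.5,0.]); TH=0.09
XH=np.array([-np.sin(TH),-np.cos(TH),0]); YH=np.array([np.cos(TH),-np.sin(TH),0])
def W(x,y,z): return MO+x*XH+y*YH+[0,0,z]
def toR(p): d=np.array(p)-MO; return np.array([d@XH,d@YH,p[2]])
def plan(x,y,z,th=TH):
    s=telemetry.get_state(); r=q(s['tool_rot']); yh=np.array([np.cos(th),-np.sin(th),0]); zz=np.array([0,0,-1.])
    T=R.from_matrix(np.c_[np.cross(yh,zz),yh,zz])
    print('now rack',toR(np.array(s['eef_pos'])).round(1),'shift',r.inv().apply(W(x,y,z)-s['eef_pos']).round(1),'turn',(r.inv()*T).as_rotvec().round(3),'F',np.round(s['ft_force'],1),'w',round(s['gripper_width'],1),'t',round(s['time'],1))
E
python3 - <<'E'
from h import *
plan(-105,5,160)
E
```

```text
now rack [-418.5 -235.9  207.9] shift [-331.2 -215.9   48. ] turn [-1.000e-03  0.000e+00  1.233e+00] F [-0.3  0.5 -0.1] w 85.3 t 0.2
```

```bash
python3 -m crank '[[-30,-20,0,0,0,0.12,50],[-70,-45,5,0,0,0.26,50],[-110,-70,10,0,0,0.4,50],[-150,-97,18,0,0,0.54,50],[-190,-123,25,0,0,0.68,50],[-230,-150,32,0,0,0.82,50],[-270,-176,40,0,0,0.96,50],[-305,-199,45,0,0,1.1,50],[-331,-216,48,0,0,1.233,50],[-331,-216,48,0,0,1.233,50],[-331,-216,48,0,0,1.233,50],[-331,-216,48,0,0,1.233,50],[-331,-216,48,0,0,1.233,50]]' 20
python3 - <<'E'
from h import *
plan(-105,5,160)
for n in('side','top'):
    c=cam(n); f=c['frame']
    np.savez(f'{n}.npz',**{k:np.array(v) for k,v in c.items()})
    u,v=proj(c,W(20,0,40)); print(n,u,v)
    x0,y0=int(u)-60,int(v)-45; print(x0,y0)
    im=cv2.resize(f[y0:y0+90,x0:x0+120],(800,600),interpolation=cv2.INTER_CUBIC)
    cv2.imwrite(f'pics/{n}2.png',im)
E
```

```text
time: 1.5
eef_pos: [470.2, 236.2, 160.3]
tool_rot: [-0.0, 0.737, 0.676, 0.0]
ft_force: [-0.1, 0.5, 0.1]
gripper_width: 42.8
grip_force: 0.0
now rack [-106.5    4.1  160.3] shift [-1.5  0.9  0.3] turn [-0.    -0.     0.003] F [-0.1  0.5  0.1] w 42.8 t 1.5
side 242.6970617664913 213.73707266198784
182 168
top 271.57423896881056 218.74250923485147
211 173
```

View pics/top2.png

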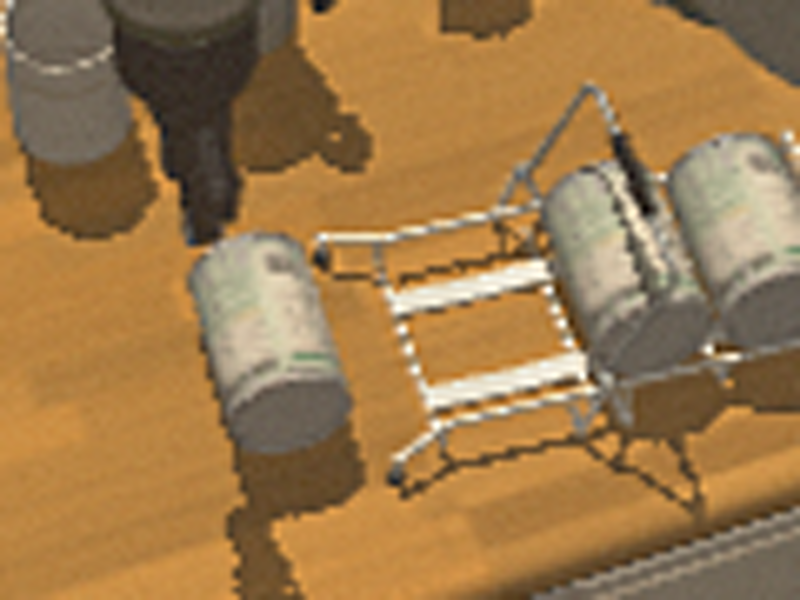

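The top view is now clear. The tin is at crop (270,345), square to the front wire running (397,290)-(432,405). The mouth tips are at (320,240) and (398,462), and the fingers are behind the tin at (210,235).

```bash
python3 - <<'E'
from h import *
c=dict(np.load('top.npz')); f=c['frame']
def P(cx,cy,z): return toR(onz(c,211+cx/6.667-.43,173+cy/6.667-.43,z)).round(1)
print('tips',P(320,238,26),P(398,462,26)); print('runner front ends',P(390,300,3.6),P(430,400,3.6)); print('wire',P(385,262,3.6),P(440,425,3.6))
print('sleeve',P(618,135,130),P(650,210,130))
pts=np.array([[192,265],[192,275],[237,440],[262,453],[300,448],[350,412],[350,395],[312,262],[285,237],[250,234],[210,245]],np.float32)
M=cv2.moments(pts); print('tin hull', P(M['m10']/M['m00'],M['m01']/M['m00'],37.65))
hsv=cv2.cvtColor(f,cv2.COLOR_BGR2HSV); 
# axis from side lines: left line & right line at tangent heights
a,b=P(192,275,37.6),P(237,440,37.6); print('L',a,b); a,b=P(310,265,37.6),P(350,390,37.6); print('R',a,b)
print('midtin hull', P(np.mean([545,705]),np.mean([160,380]),40))
c=dict(np.load('side.npz'))
E
```

```text
tips [-12.7  74.1  26. ] [-13.3 -94.3  26. ]
runner front ends [20.1 33.1  3.6] [ 22.2 -43.7   3.6]
wire [25.3 61.5  3.6] [ 22.7 -62.4   3.6]
sleeve [154.5  24.3 130. ] [154.2 -33.  130. ]
tin hull [-63.9   0.   37.7]
L [-96.7  59.9  37.6] [-101.1  -61.6   37.6]
R [-26.4  47.8  37.6] [-28.4 -45.9  37.6]
midtin hull [154.3  -8.9  40. ]
```

```bash
sed -i 's/^MO=.*/MO=np.array([453.5,130.8,0.])/' h.py
python3 -m crank '[[-10,-2,20,0,0,0,50],[-25,-2,45,0,0,0,50],[-32,-2,62,0,0,0,50],[-32,-2,75,0,0,0,50],[-32,-2,75,0,0,0,50],[-32,-2,75,0,0,0,50]]' | grep -E 'eef|force'
for i in 1; do python3 -m crank '[[0,0,2,0,0,0,50],[0,0,3,0,0,0,50]]' | grep -E 'eef|ft_f'; done
python3 -m crank '[[0,0,1,0,0,0,50],[0,0,2,0,0,0,50]]' | grep -E 'eef|ft_f'
python3 -m crank '[[0,0,1,0,0,0,50],[0,0,1,0,0,0,50]]' | grep -E 'eef|ft_f'
python3 -m crank '[[0,0,1,0,0,0,50],[0,0,1,0,0,0,50]]' | grep -E 'eef|ft_f'
python3 - <<'E'
from h import *
plan(-74,5,76)
E
```

```text
eef_pos: [466.2, 204.1, 85.8]
ft_force: [-0.2, -1.0, 0.5]
grip_force: 0.0
eef_pos: [466.4, 203.8, 82.9]
ft_force: [-0.8, -0.5, 0.4]
eef_pos: [466.1, 203.3, 80.5]
ft_force: [-0.2, -0.0, -0.5]
eef_pos: [465.9, 203.1, 79.2]
ft_force: [-1.0, -0.7, -0.6]
eef_pos: [465.9, 203.1, 78.2]
ft_force: [0.9, 0.5, -0.7]Traceback (most recent call last):
  File "<stdin>", line 1, in <module>
  File "h.py", line 14, in <module>
    XH=np.array([-np.sin(TH),-np.cos(TH),0]); YH=np.array([np.cos(TH),-np.sin(TH),0])
                         ^^
NameError: name 'TH' is not defined
```

```bash
sed -i 's/^MO=.*/MO=np.array([453.5,130.8,0.]); TH=0.09/' h.py
python3 -m crank '[[0,0,1,0,0,0,50],[0,0,2,0,0,0,50]]' | grep -E 'eef|ft_f'
for i in 1 2 3 4; do python3 -m crank '[[0,0,1,0,0,0,50],[0,0,1,0,0,0,50]]' | grep -E 'eef|ft_f'; done
python3 - <<'E'
from h import *
plan(-74,5,76)
E
```

```text
eef_pos: [466.0, 203.2, 76.2]
ft_force: [-0.0, -0.3, 0.2]
eef_pos: [465.9, 203.1, 75.1]
ft_force: [-0.1, 0.3, 0.5]
eef_pos: [465.9, 203.1, 74.2]
ft_force: [-0.1, 0.8, -0.1]
eef_pos: [465.9, 203.1, 73.2]
ft_force: [-0.5, -0.5, 0.4]
eef_pos: [465.9, 203.2, 72.2]
ft_force: [0.3, -0.3, 0.9]
now rack [-73.2   5.9  72.2] shift [ 0.8 -0.9 -3.8] turn [-0. -0.  0.] F [ 0.3 -0.3  0.9] w 42.7 t 4.0
```

```bash

for i in 1 2 3; do python3 -m crank '[[0,0,1,0,0,0,50],[0,0,1,0,0,0,50]]' | grep -E 'eef|ft_f'; done
```

```text
eef_pos: [465.9, 203.1, 71.2]
ft_force: [0.2, -0.2, 0.7]
eef_pos: [465.9, 203.1, 70.2]
ft_force: [-0.9, 0.4, -0.5]
eef_pos: [465.9, 203.2, 69.2]
ft_force: [0.2, 0.1, 0.6]
```

```bash

for i in 1 2 3; do python3 -m crank '[[0,0,1,0,0,0,50],[0,0,1,0,0,0,50]]' | grep -E 'eef|ft_f'; done
python3 - <<'E'
from h import *
c=cam('top'); f=c['frame']; x0,y0=211,173
np.savez('top.npz',**{k:np.array(v) for k,v in c.items()})
cv2.imwrite('pics/top3.png',cv2.resize(f[y0:y0+90,x0:x0+120],(800,600),interpolation=cv2.INTER_CUBIC))
E
```

```text
eef_pos: [465.9, 203.1, 68.2]
ft_force: [0.2, 0.3, -0.3]
eef_pos: [465.9, 203.1, 67.2]
ft_force: [0.6, 0.6, 0.3]
eef_pos: [465.9, 203.2, 66.2]
ft_force: [-0.2, 0.3, 0.1]
```

View pics/top3.png

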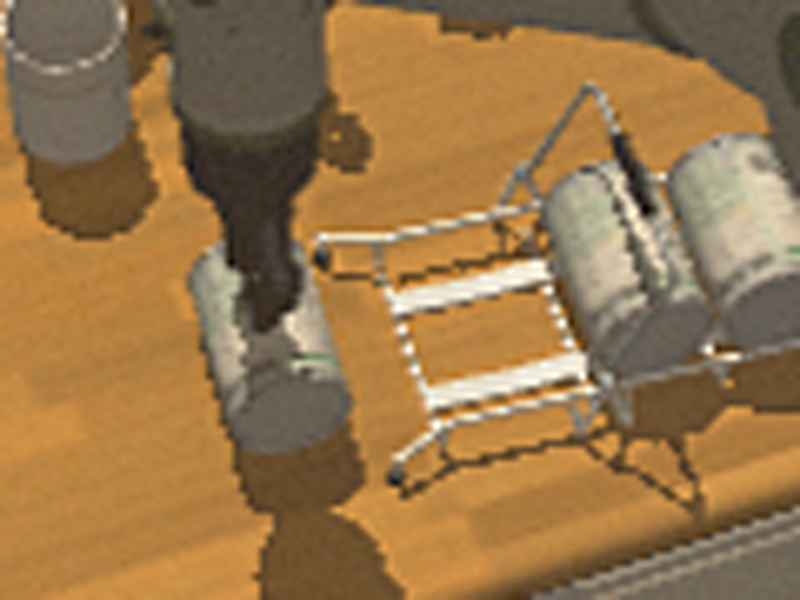

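The fingertips, at crop (262,325), are over the middle of the tin's top and have not touched yet: half open, the pads stand back. I'll keep lowering.

```bash

for i in 1 2 3; do python3 -m crank '[[0,0,1,0,0,0,50],[0,0,1,0,0,0,50]]' | grep -E 'eef|ft_f'; done
```

```text
eef_pos: [465.9, 203.1, 65.2]
ft_force: [-0.1, 0.3, 0.2]
eef_pos: [465.9, 203.1, 64.2]
ft_force: [0.5, 0.1, -1.1]
eef_pos: [465.9, 203.1, 63.2]
ft_force: [0.7, -0.6, -0.7]
```

```bash
python3 - <<'E'
from h import *
c=cam('side'); f=c['frame']; x0,y0=190,165
cv2.imwrite('pics/side4.png',cv2.resize(f[y0:y0+75,x0:x0+100],(800,600),interpolation=cv2.INTER_CUBIC))
for p in [(-73,-20,63),(-73,-20,75),(-73,30,75),(-66,5,75)]: print(p,(proj(c,W(*p))-[x0,y0]+.43)*8)
c=dict(np.load('top.npz')); print((proj(c,W(-73,-20,75))-[211,173]+.43)*6.667)
E
```

```text
(-73, -20, 63) [290.2023757  281.47208557]
(-73, -20, 75) [289.43305249 263.97104704]
(-73, 30, 75) [368.73966072 229.89804922]
(-66, 5, 75) [336.4832608  253.72074263]
[265.40918778 339.38377743]
```

View pics/side4.png

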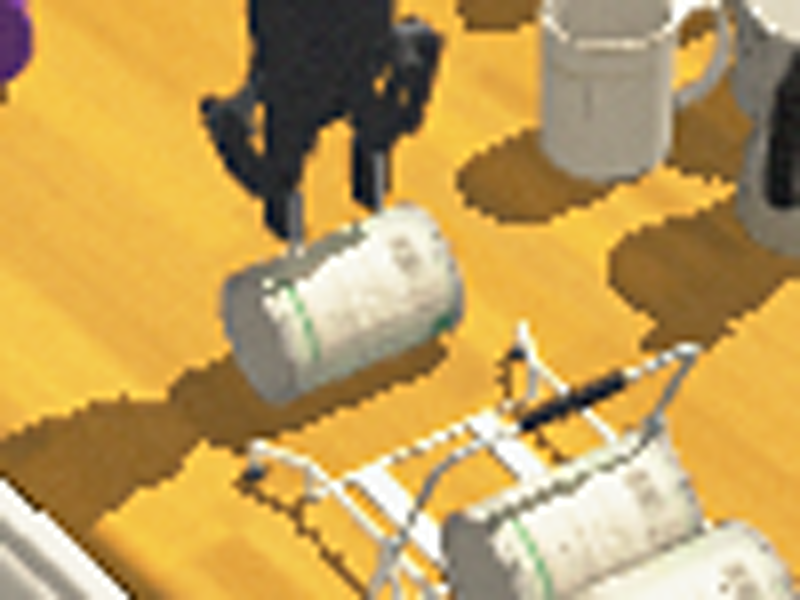

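```bash

for i in 1 2 3 4; do python3 -m crank '[[0,0,1,0,0,0,50],[0,0,1,0,0,0,50]]' | grep -E 'eef|ft_f'; done
```

```text
eef_pos: [465.9, 203.1, 62.2]
ft_force: [0.7, 0.6, 0.1]
eef_pos: [465.9, 203.1, 61.2]
ft_force: [-0.5, 0.0, 0.4]
eef_pos: [465.9, 203.1, 60.2]
ft_force: [-0.6, 0.7, 0.3]
eef_pos: [465.9, 203.2, 59.2]
ft_force: [-0.3, -0.1, 0.2]
```

```bash
python3 - <<'E'
from h import *
ct=dict(np.load('top.npz')); cs=dict(np.load('side.npz'))
def tri(a,b,dz):
    o1,d1=ray(ct,211+a[0]/6.667-.43,173+a[1]/6.667-.43); o2,d2=ray(cs,190+b[0]/8-.43,165+b[1]/8-.43)
    o1=o1-[0,0,dz]
    A=np.c_[d1,-d2]; k=np.linalg.lstsq(A,o2-o1,rcond=None)[0]; p,q_=o1+k[0]*d1,o2+k[1]*d2
    return toR((p+q_)/2).round(1),np.linalg.norm(p-q_).round(1)
print(tri((262,328),(285,243),3), tri((262,328),(292,243),3))
for z in(60,70,80,90): print(z,toR(onz(cs,190+285/8-.43,165+243/8-.43,z)).round(1),toR(onz(ct,211+262/6.667-.43,173+328/6.667-.43,z+3)).round(1))
f=cam('side')['frame']; x0,y0=190,165
cv2.imwrite('pics/side5.png',cv2.resize(f[y0:y0+75,x0:x0+100],(800,600),interpolation=cv2.INTER_CUBIC))
E
```

```text
(array([-75.4, -21.3,  87.5]), np.float64(1.6)) (array([-74.9, -18.3,  85.2]), np.float64(4.0))
60 [-105.    -3.1   60. ] [-70.7  -3.5  63. ]
70 [-94.4  -9.4  70. ] [-72.4 -10.3  73. ]
80 [-83.8 -15.7  80. ] [-74.2 -17.2  83. ]
90 [-73.3 -22.   90. ] [-75.9 -24.   93. ]
```

View pics/side5.png

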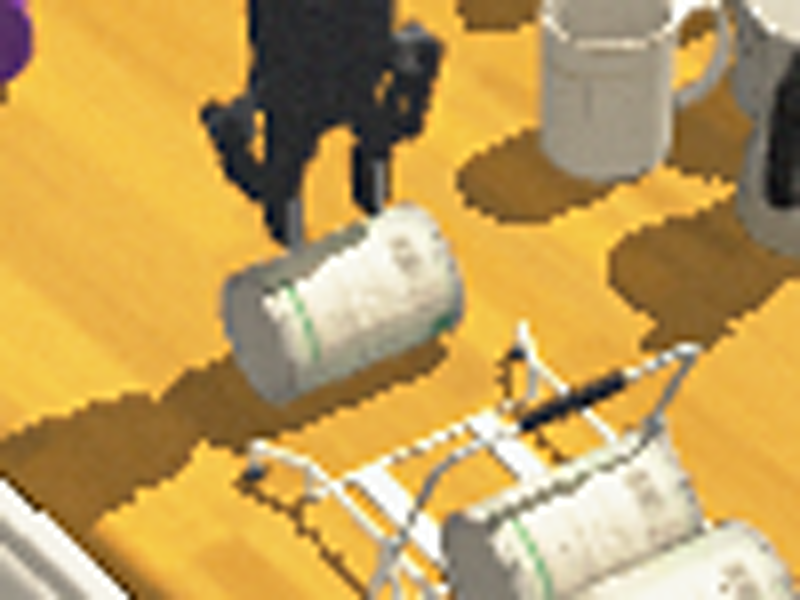

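```bash

for i in 1 2 3; do python3 -m crank '[[0,0,1,0,0,0,50],[0,0,1,0,0,0,50]]' | grep -E 'eef|ft_f'; done
python3 - <<'E'
from h import *
for n in('side','top'):
    c=cam(n); np.savez(n+'n.npz',**{k:np.array(v) for k,v in c.items()}); f=c['frame'].astype(int)
    if n=='side':
        o=dict(np.load('side.npz'))['frame'].astype(int); d=np.abs(f-o).sum(2)
        print('tin front lower edge change', [(u,v) for v in range(200,218) for u in range(225,250) if d[v,u]>120])
E
```

```text
eef_pos: [465.9, 203.1, 58.2]
ft_force: [-0.1, -0.1, 0.2]
eef_pos: [465.9, 203.1, 57.2]
ft_force: [0.6, 0.6, -0.3]
eef_pos: [465.9, 203.1, 56.2]
ft_force: [-0.1, 0.4, -0.2]
tin front lower edge change [(225, 200), (226, 200), (225, 201)]
```

```bash
python3 - <<'E'
from h import *
a=np.load('siden.npz')['frame'][175:225,205:255]; b=np.load('topn.npz')['frame'][195:245,225:275]
im=np.hstack([cv2.resize(x,(400,400),interpolation=cv2.INTER_NEAREST) for x in(a,b)]); cv2.imwrite('pics/pair6.png',im)
E
```

```text
(no output)
```

View pics/pair6.png

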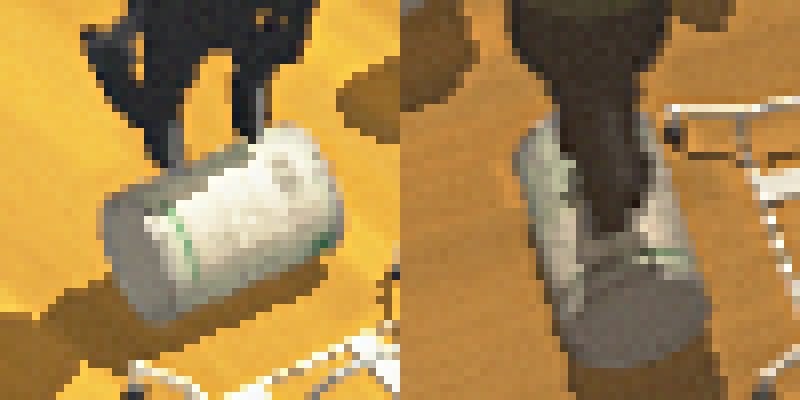

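The pair shows both fingertips just above the tin's top: near tip at native side (227,196) and top (251,225). I'll keep lowering in 1 mm steps.

```bash

for i in 1 2 3 4; do python3 -m crank '[[0,0,1,0,0,0,50],[0,0,1,0,0,0,50]]' | grep -E 'eef|ft_f'; done
```

```text
eef_pos: [465.9, 203.2, 55.2]
ft_force: [-0.0, -0.6, 0.1]
eef_pos: [465.9, 203.1, 54.2]
ft_force: [0.6, 0.5, 0.2]
eef_pos: [465.9, 203.1, 53.2]
ft_force: [-0.1, 0.1, -0.1]
eef_pos: [465.9, 203.2, 52.2]
ft_force: [0.3, 0.9, -0.7]
```

```bash
python3 - <<'E'
from h import *
cs,ct=dict(np.load('siden.npz')),dict(np.load('topn.npz'))
for z in(60,65,70,75,80,85): print(z,toR(onz(cs,227,196,z)).round(1),toR(onz(ct,251,224.7,z)).round(1))
E
```

```text
60 [-94.5  -0.6  60. ] [-69.6 -16.1  60. ]
65 [-89.3  -3.8  65. ] [-70.5 -19.4  65. ]
70 [-84.   -6.9  70. ] [-71.3 -22.8  70. ]
75 [-78.8 -10.1  75. ] [-72.2 -26.2  75. ]
80 [-73.5 -13.2  80. ] [-73.1 -29.6  80. ]
85 [-68.3 -16.4  85. ] [-73.9 -33.   85. ]
```

```bash

for i in 1 2 3; do python3 -m crank '[[0,0,1,0,0,0,50],[0,0,1,0,0,0,50]]' | grep -E 'eef|ft_f|time'; done
python3 - <<'E'
from h import *
im=[]
for n,(x0,y0) in dict(side=(205,175),top=(225,195)).items():
    c=cam(n); np.savez(n+'n.npz',**{k:np.array(v) for k,v in c.items()}); 
    im.append(cv2.resize(c['frame'][y0:y0+50,x0:x0+50],(400,400),interpolation=cv2.INTER_NEAREST))
cv2.imwrite('pics/pair7.png',np.hstack(im))
E
```

```text
time: 8.45
eef_pos: [465.9, 203.1, 51.2]
ft_force: [-0.6, 0.4, 0.2]
time: 8.65
eef_pos: [466.1, 203.4, 50.5]
ft_force: [-1.7, 0.6, 2.2]
time: 8.85
eef_pos: [466.3, 204.0, 50.2]
ft_force: [-3.1, 1.9, 9.4]
```

View pics/pair7.png

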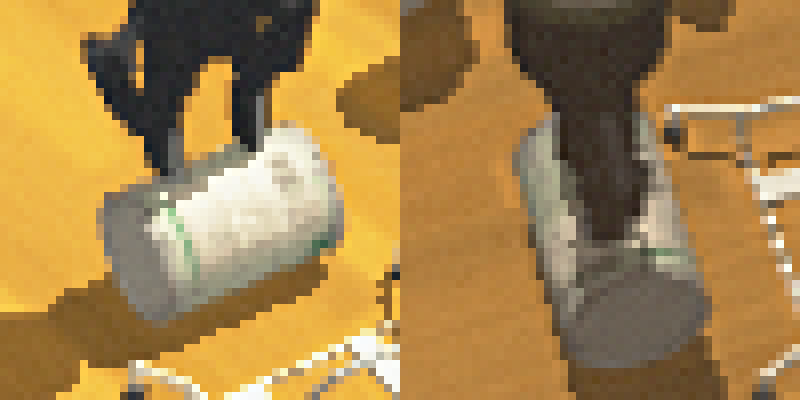

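Contact at last: 9 N upward with the TCP at 50, so half open the tips stand about 25 mm ahead of where I assumed. The tin is still square and unmoved in both views. First rolling stroke forward (tool -x).

```bash

python3 -m crank '[[-2,0,0,0,0,0,50],[-5,0,0,0,0,0,50],[-9,0,0,0,0,0,50],[-13,0,0,0,0,0,50],[-16,0,0,0,0,0,50],[-18,0,0,0,0,0,50],[-18,0,0,0,0,0,50]]' | grep -E 'eef|ft_f|time'
python3 -m crank '[[-2,0,0,0,0,0,50],[-5,0,0,0,0,0,50],[-9,0,0,0,0,0,50],[-13,0,0,0,0,0,50],[-16,0,0,0,0,0,50],[-18,0,0,0,0,0,50],[-18,0,0,0,0,0,50]]' | grep -E 'eef|ft_f|time'
cat >> h.py <<'E'
def tinpos(z=37.65,show=None):
    "tin front of mouth: hull centroid of low-saturation blob nearest the lane, in the top view from its two long edges and in side"
    c=cam('side'); hsv=cv2.cvtColor(c['frame'],cv2.COLOR_BGR2HSV); m=((hsv[...,1]<95)&(hsv[...,2]>80)).astype(np.uint8)
    n,l,st,ce=cv2.connectedComponentsWithStats(m[170:240,205:265],connectivity=4)
    for i in range(1,n):
        if st[i,4]>150:
            cn=cv2.findContours((l==i).astype(np.uint8),0,2)[0][0]; h=cv2.convexHull(cn); M=cv2.moments(h)
            u,v=M['m10']/M['m00']+205,M['m01']/M['m00']+170; print('blob',st[i],toR(onz(c,u,v,z)).round(1))
E
python3 - <<'E'
from h import *
tinpos()
E
```

```text
time: 9.65
eef_pos: [464.3, 185.8, 50.3]
ft_force: [-5.3, -0.2, 12.4]
time: 10.35
eef_pos: [462.4, 167.8, 50.2]
ft_force: [-7.6, -1.1, 13.0]
blob [ 15  22  30  26 472] [-51.2   8.6  37.7]
blob [ 16  46  44  24 471] [ 94.1 -34.7  37.7]
```

The tin rolled 17 mm for 36 mm of finger travel, so it is pure rolling. Next I lift, go back, press again and make the second stroke.

```bash

python3 -m crank '[[0,0,-4,0,0,0,50],[0,0,-12,0,0,0,50],[14,-1,-12,0,0,0,50],[28,-1,-12,0,0,0,50],[28,-1,-12,0,0,0,50],[28,-1,-6,0,0,0,50],[28,-1,-2,0,0,0,50],[28,-1,-0.5,0,0,0,50],[28,-1,-0.5,0,0,0,50]]' | grep -E 'eef|ft_f|time'
python3 -m crank '[[-2,0,0,0,0,0,50],[-5,0,0,0,0,0,50],[-9,0,0,0,0,0,50],[-14,0,0,0,0,0,50],[-19,0,0,0,0,0,50],[-24,0,0,0,0,0,50],[-28,0,0,0,0,0,50],[-30,0,0,0,0,0,50],[-30,0,0,0,0,0,50]]' | grep -E 'eef|ft_f|time'
python3 -m crank '[[-2,0,0,0,0,0,50],[-5,0,0,0,0,0,50],[-9,0,0,0,0,0,50],[-14,0,0,0,0,0,50],[-19,0,0,0,0,0,50],[-23,0,0,0,0,0,50],[-25,0,0,0,0,0,50],[-25,0,0,0,0,0,50]]' | grep -E 'eef|ft_f|time'
python3 - <<'E'
from h import *
tinpos(); plan(0,5,50)
E
```

```text
time: 11.3
eef_pos: [464.0, 194.9, 49.4]
ft_force: [-1.2, 0.5, -0.4]
time: 12.2
eef_pos: [461.3, 165.1, 50.4]
ft_force: [-4.4, 0.8, 8.2]
time: 13.0
eef_pos: [458.7, 140.0, 50.1]
ft_force: [-4.7, -0.1, 7.6]
blob [ 18  25  38  26 494] [-14.9  13.5  37.7]
blob [ 20  46  40  24 464] [100.8 -30.   37.7]
now rack [-9.8  4.4 50.1] shift [-9.8  0.6  0.1] turn [-0.001 -0.    -0.   ] F [-4.9 -0.3  7.9] w 42.7 t 13.1
```

```bash
cat >> h.py <<'E'
def ls(f): 
    hsv=cv2.cvtColor(f,cv2.COLOR_BGR2HSV); return ((hsv[...,1]<95)&(hsv[...,2]>80))
def tin2(z=37.65):
    c=cam('side'); o=ls(np.load('side.npz')['frame']); o[190:216,217:249]=False; o=cv2.dilate(o.astype(np.uint8),np.ones((3,3)))>0
    m=(ls(c['frame'])&~o).astype(np.uint8); m[:185]=0;m[250:]=0;m[:,:210]=0;m[:,275:]=0
    n,l,st,ce=cv2.connectedComponentsWithStats(m,connectivity=4)
    pts=[]
    for i in range(1,n):
        if st[i,4]>40: pts.append(np.argwhere(l==i)[:,::-1]); print(st[i],end=' ')
    h=cv2.convexHull(np.vstack(pts).astype(np.int32)); M=cv2.moments(h)
    u,v=M['m10']/M['m00'],M['m01']/M['m00']; print('tin',toR(onz(c,u,v,z)).round(1),'area',M['m00'])
E
python3 -m crank '[[0,0,-4,0,0,0,50],[0,0,-12,0,0,0,50],[14,-1,-12,0,0,0,50],[27,-1,-12,0,0,0,50],[27,-1,-12,0,0,0,50]]' | grep -E 'eef|ft_f|time'
python3 - <<'E'
from h import *
tin2(); plan(0,5,50)
E
```

```text
time: 13.55
eef_pos: [460.6, 170.3, 61.7]
ft_force: [-0.5, 0.2, 0.1]
[223 196  31  25 491] tin [-24.5   7.6  37.7] area 477.0
now rack [-38.6   3.6  61.6] shift [-38.6   1.3  11.6] turn [-0.     0.     0.002] F [-0.3 -0.6  0.1] w 43.1 t 13.6
```

```bash

python3 -m crank '[[0,0,6,0,0,0,50],[0,0,10,0,0,0,50],[0,0,11.5,0,0,0,50],[0,0,12,0,0,0,50],[-2,0,12,0,0,0,50],[-5,0,12,0,0,0,50],[-9,0,12,0,0,0,50],[-14,0,12,0,0,0,50],[-19,0,12,0,0,0,50],[-24,0,12,0,0,0,50],[-29,0,12,0,0,0,50],[-34,0,12,0,0,0,50],[-38,0,12,0,0,0,50],[-41,0,12,0,0,0,50],[-43,0,12,0,0,0,50],[-43,0,12,0,0,0,50],[-43,0,12,0,0,0,50]]' | grep -E 'eef|ft_f|time'
python3 -m crank '[[0,0,-4,0,0,0,50],[0,0,-12,0,0,0,50],[14,0,-12,0,0,0,50],[30,0,-12,0,0,0,50],[34,0,-12,0,0,0,50],[34,0,-12,0,0,0,50]]' | grep -E 'eef|ft_f|time'
python3 - <<'E'
from h import *
tin2(); plan(0,5,50)
E
```

```text
time: 15.3
eef_pos: [456.3, 124.7, 50.4]
ft_force: [-6.8, 0.9, 9.9]
time: 15.9
eef_pos: [459.7, 159.8, 61.5]
ft_force: [-0.3, -0.3, -0.1]
[225 198  30  25 451] tin [-6.7  6.6 37.7] area 444.0
now rack [-28.5   3.7  61.5] shift [-28.5   1.3  11.5] turn [-0.     0.001  0.001] F [-0.  -0.5  0.3] w 42.8 t 15.9
```

```bash

python3 -m crank '[[0,0,6,0,0,0,50],[0,0,10,0,0,0,50],[0,0,12,0,0,0,50],[0,0,13.5,0,0,0,50],[0,0,13.5,0,0,0,50]]' | grep -E 'eef|ft_f|time'
python3 -m crank '[[-2,0,0.1,0,0,0,50],[-5,0,-0.3,0,0,0,50],[-10,0,-0.8,0,0,0,50],[-15,0,-1.1,0,0,0,50],[-20,0,-1.5,0,0,0,50],[-25,0,-2.5,0,0,0,50],[-30,0,-3.2,0,0,0,50],[-35,0,-3.8,0,0,0,50],[-40,0,-4.3,0,0,0,50]]' | grep -E 'eef|ft_f|time'
python3 -m crank '[[-5,0,-0.4,0,0,0,50],[-10,0,-0.6,0,0,0,50],[-15,0,-0.6,0,0,0,50],[-20,0,-0.6,0,0,0,50],[-25,0,-0.5,0,0,0,50],[-29,0,-0.4,0,0,0,50],[-32,0,-0.3,0,0,0,50],[-32,0,-0.3,0,0,0,50]]' | grep -E 'eef|ft_f|time'
python3 - <<'E'
from h import *
tin2(40); plan(0,5,50)
E
```

```text
time: 16.45
eef_pos: [459.9, 158.3, 48.1]
ft_force: [-0.2, 0.7, -0.7]
time: 17.35
eef_pos: [456.3, 118.9, 53.3]
ft_force: [-4.0, 2.5, 9.6]
time: 18.15
eef_pos: [453.2, 86.2, 52.9]
ft_force: [-2.5, 0.1, 4.5]
[229 203  26  20 264] tin [10.1  0.7 40. ] area 271.5
now rack [44.1  3.8 52.9] shift [44.1  1.2  2.9] turn [-0.  0. -0.] F [-3.  -1.4  4.6] w 42.5 t 18.2
```

```bash

python3 -m crank '[[0,0,-3,0,0,0,50],[0,0,-10,0,0,0,50],[10,0,-20,0,0,0,50],[30,0,-30,0,0,0,50],[50,0,-40,0,0,0,50],[70,0,-50,0,0,0,50],[70,0,-50,0,0,0,50],[70,0,-50,0,0,0,50]]' | grep -E 'eef|ft_f|time'
python3 - <<'E'
from h import *
tin2(40)
c=cam('top'); np.savez('topn.npz',**{k:np.array(v) for k,v in c.items()})
o=np.load('side.npz')['frame'].astype(int); c=cam('side'); d=(np.abs(c['frame'].astype(int)-o).sum(2)>90)
for v in range(190,245,2): print(v,''.join('#' if d[v,u] else '.' for u in range(210,280)))
for x in (25,50,75): print(x,[proj(c,W(x,y,z)).round(0).tolist() for y in(-55,55) for z in(2,40,78)])
E
```

```text
time: 19.0
eef_pos: [460.0, 157.3, 103.5]
ft_force: [-0.2, -0.2, -0.9]
[233 208  22  14 124] tin [24.2  1.7 40. ] area 129.0
190 ..................######......###.....................................
192 ...................###############....................................
194 .....................##############...................................
196 ................####################..................................
198 ..........###########################.................................
200 ........##############################................................
202 .......###############################................................
204 .......###############################................................
206 ........#############################...........#.....................
208 .........###########################........#.######..................
210 ......#############################...########..#####.................
212 ################################.#####################................
214 ###########################...###############.#####...................

[... 724 characters left out ...]
.........................
236 ....................##..###...#..##...................................
238 ......................##....#.#.......................................
240 ......................................................................
242 ......................................................................
244 ......................................................................
25 [[232.0, 227.0], [232.0, 220.0], [231.0, 213.0], [254.0, 216.0], [254.0, 210.0], [254.0, 203.0]]
50 [[235.0, 230.0], [235.0, 223.0], [235.0, 216.0], [257.0, 220.0], [257.0, 213.0], [257.0, 206.0]]
75 [[239.0, 233.0], [238.0, 227.0], [238.0, 220.0], [260.0, 223.0], [261.0, 216.0], [261.0, 209.0]]
```

```bash
cat >> h.py <<'E'
def tin3(z=40.5):
    c=cam('side'); o=ls(np.load('side.npz')['frame']); m=(ls(c['frame'])&~o); m[:203]=0; m[240:]=0; m[:,:226]=0; m[:,270:]=0
    p=np.argwhere(m)[:,::-1].astype(np.int32)
    n,l,st,ce=cv2.connectedComponentsWithStats(cv2.dilate(m.astype(np.uint8),np.ones((3,3))))
    i=1+np.argmax(st[1:,4]); p=np.argwhere((l==i)&m)[:,::-1].astype(np.int32)
    h=cv2.convexHull(p); M=cv2.moments(h); u,v=M['m10']/M['m00'],M['m01']/M['m00']
    print('hull bbox',cv2.boundingRect(h),'area',M['m00'],'tin',toR(onz(c,u,v,z)).round(1))
    return m
E
python3 - <<'E'
from h import *
m=tin3()
for v in range(203,241): print(v,''.join('#' if m[v,u] else '.' for u in range(222,275)))
E
```

```text
hull bbox (234, 207, 32, 31) area 547.5 tin [70.9 -0.7 40.5]
203 .....................................................
204 .....................................................
205 .....................................................
206 .....................................................
207 ...................................###...............
208 ...................................####..............
209 ...............................##..#####.............
210 .............................#####..#.###............
211 ..........................########....####...........
212 ........................##########.#..####....#......
213 ......................#######....#.##..##............
214 ...................###########..#..###...............
215 .................##############....##.....#..........
216 ...............#############..##..#....#..##.........
217 .............#############.....##....#####.#.........
218 .............###########...........#######...........
219 ............##########..###......########............
220 ............########..#####.......##########.....
[... 464 characters left out ...]
....
229 ......................##.............................
230 ................#......#.............................
231 .................#...................................
232 .....................................................
233 ...............#..#..................................
234 .....................................................
235 .....................................................
236 ..................#..................................
237 ...................#.................................
238 .....................................................
239 .....................................................
240 .....................................................
```

```bash

python3 -m crank '[[10,0,-30,0,0,0,50],[25,0,-70,0,0,0,30],[40,0,-110,0,0,0,0],[40,0,-110,0,0,0,0],[40,0,-110,0,0,0,0]]' | grep -E 'eef|ft_f|time'
python3 - <<'E'
from h import *
m=tin3()
k=cv2.morphologyEx(m.astype(np.uint8),cv2.MORPH_OPEN,np.ones((2,2)))
p=np.argwhere(k)[:,::-1].astype(np.int32); h=cv2.convexHull(p); M=cv2.moments(h); c=cam('side')
print(cv2.boundingRect(h),M['m00'],toR(onz(c,M['m10']/M['m00'],M['m01']/M['m00'],40.5)).round(1))
# pic: top + side
im=[]
for n,(x0,y0) in dict(side=(215,190),top=(240,180)).items():
    c=cam(n); np.savez(n+'n.npz',**{k:np.array(v) for k,v in c.items()}); 
    im.append(cv2.resize(c['frame'][y0:y0+70,x0:x0+70],(400,400),interpolation=cv2.INTER_CUBIC))
cv2.imwrite('pics/pair8.png',np.hstack(im))
E
```

```text
time: 19.7
eef_pos: [463.6, 196.2, 213.1]
ft_force: [-0.2, 0.1, -1.0]
hull bbox (235, 207, 34, 33) area 586.0 tin [74.3  0.4 40.5]
(236, 209, 31, 22) 399.0 [69.  12.3 40.5]
```

View pics/pair8.png

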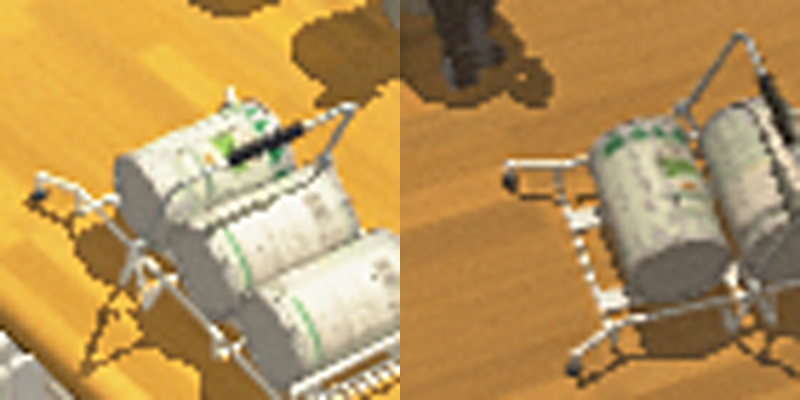

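The tin lies square in the front dip: side crop (205,160), top crop (660,215), its near face centred at (679,271). It is beside the middle tin and inside the side wires. I'll check that face numerically.

```bash
python3 - <<'E'
from h import *
c=dict(np.load('topn.npz'))
P=lambda cx,cy,z: toR(onz(c,240+cx/5.714-.41,180+cy/5.714-.41,z)).round(1)
print('near face',P(679,271,40.5),'edges',P(630,275,40),P(728,258,40)); 
c=dict(np.load('siden.npz')); S=lambda cx,cy,z: toR(onz(c,215+cx/5.714-.41,190+cy/5.714-.41,z)).round(1)
print('side near faces tin/mid/back',S(142,200,40.5),S(198,270,40),S(270,340,40))
tin3(); plan(195,0,215)
E
```

```text
near face [ 336.  -127.9   40.5] edges [ 302.6 -121.6   40. ] [ 372.9 -126.7   40. ]
side near faces tin/mid/back [ 68.  -45.2  40.5] [148.6 -52.5  40. ] [231.3 -50.9  40. ]
hull bbox (234, 207, 33, 33) area 575.5 tin [75.8 -5.2 40.5]
now rack [-65.3   3.5 211.7] shift [-260.3   -3.3   -2.9] turn [-0.002  0.001 -0.001] F [-0.3 -0.1 -0.4] w 0.3 t 19.9
```

```bash
python3 - <<'E'
from h import *
c=dict(np.load('topn.npz'))
P=lambda cx,cy,z: toR(onz(c,240+(cx-400)/5.714-.41,180+cy/5.714-.41,z)).round(1)
print('near face',P(679,271,40.5),'edges',P(630,275,40),P(728,258,40)); 
E
python3 -m crank '[[-20,0,0,0,0,0,0],[-50,-1,0,0,0,0,0],[-85,-2,0,0,0,0,0],[-120,-3,0,0,0,0,0],[-155,-3,0,0,0,0,0],[-190,-3,0,0,0,0,0],[-220,-3,0,0,0,0,0],[-245,-3,0,0,0,0,0],[-260,-3,0,0,0,0,0],[-260,-3,0,0,0,0,0],[-260,-3,0,0,0,0,0]]' | grep -E 'eef|ft_f|time|width'
python3 - <<'E'
from h import *
plan(195,0,110)
E
```

```text
near face [ 72.  -53.4  40.5] edges [ 38.8 -47.1  40. ] [107.9 -51.9  40. ]
time: 21.05
eef_pos: [436.6, -62.4, 212.6]
ft_force: [-0.6, 0.1, -0.3]
gripper_width: 0.1
now rack [193.9   0.5 212.6] shift [ -1.1  -0.5 102.6] turn [-0.    -0.    -0.001] F [-0.6  0.1 -0.3] w 0.1 t 21.1
```

The face is at x = 72, y = -53, so the tin's centre is at about (72, 2): in the dip, within camera error. Next I lower behind the keeper and push it over.

```bash

python3 -m crank '[[0,0,15,0,0,0,0],[0,0,40,0,0,0,0],[0,0,65,0,0,0,0],[0,0,85,0,0,0,0],[0,0,97,0,0,0,0],[0,0,102,0,0,0,0],[0,0,102,0,0,0,0]]' | grep -E 'eef|ft_f|time'
python3 -m crank '[[3,0,0,0,0,0,0],[8,0,0,0,0,0,0],[14,0,0,0,0,0,0],[20,0,0,0,0,0,0],[26,0,0,0,0,0,0],[32,0,0,0,0,0,0],[38,0,0,0,0,0,0],[44,0,0,0,0,0,0],[50,0,0,0,0,0,0],[50,0,0,0,0,0,0]]' | grep -E 'eef|ft_f|time'
python3 -m crank '[[5,0,0,0,0,0,0],[10,0,0,0,0,0,0],[16,0,0,0,0,0,0],[22,0,0,0,0,0,0],[28,0,0,0,0,0,0],[34,0,0,0,0,0,0],[40,0,0,0,0,0,0],[45,0,0,0,0,0,0],[45,0,0,0,0,0,0]]' | grep -E 'eef|ft_f|time'
python3 -m crank '[[0,0,0,0,0,0,0],[0,0,0,0,0,0,0],[0,0,-10,0,0,0,0],[0,0,-40,0,0,0,0],[0,0,-80,0,0,0,0],[0,0,-110,0,0,0,0],[0,0,-110,0,0,0,0],[0,0,-110,0,0,0,0],[0,0,-110,0,0,0,0]]' | grep -E 'eef|ft_f|time'
python3 - <<'E'
from h import *
# sleeve: dark pixels near expected shut / open projections
for n in('side','top'):
    c=cam(n); np.savez(n+'e.npz',**{k:np.array(v) for k,v in c.items()}); g=c['frame'].max(2)
    for nm,p in dict(open=(153,0,130),shut=(26,0,36)).items():
        u,v=proj(c,W(*p)); u0,v0=int(u)-11,int(v)-11; w=g[v0:v0+23,u0:u0+23]; k=np.argwhere(w<70)
        if len(k):
            b,a=k.mean(0)+[v0,u0]; print(n,nm,len(k),'at',a.round(1),b.round(1),'expected',u.round(1),v.round(1),'-> rack',toR(onz(c,a,b,p[2])).round(1))
        else: print(n,nm,'none')
E
```

```text
time: 21.75
eef_pos: [436.9, -62.0, 110.8]
ft_force: [-0.5, -0.4, 1.1]
time: 22.75
eef_pos: [442.9, -13.7, 115.8]
ft_force: [-26.1, -11.0, 64.6]
time: 23.65
eef_pos: [445.4, 33.0, 110.7]
ft_force: [-0.0, 0.1, -0.5]
time: 24.55
eef_pos: [445.0, 32.1, 220.3]
ft_force: [0.5, 0.7, -0.0]
side open none
side shut none
top open none
top shut 26 at 273.3 220.1 expected 273.2 219.6 -> rack [25.5 -2.3 36. ]
```

The top view shows the sleeve at the shut position: (25.5,-2.3) against (26,0). I'll clear the arm and check that the tins stayed put, since that push peaked at 65 N.

```bash

python3 -m crank '[[20,0,0,0,0,0,0],[50,0,0,0,0,0,0],[85,0,0,0,0,0,0],[120,0,0,0,0,0,0],[150,0,0,0,0,0,0],[165,0,0,0,0,0,0],[165,0,0,0,0,0,0],[165,0,0,0,0,0,0]]' | grep -E 'eef|ft_f|time'
python3 - <<'E'
from h import *
for n,roi in dict(side=(215,195,320,262),top=(250,175,345,245)).items():
    a=np.load(n+'n.npz')['frame']; c=cam(n); b=c['frame']; np.savez(n+'e.npz',**{k:np.array(v) for k,v in c.items()})
    x0,y0,x1,y1=roi; d=np.abs(a.astype(int)-b).sum(2)[y0:y1,x0:x1]>90
    print(n,roi)
    for r in range(0,d.shape[0],2): print(y0+r,''.join('#' if t else '.' for t in d[r]))
    for nm,p in dict(open=(153,0,130),shut=(26,0,36)).items(): print(nm,proj(c,W(*p)).round(0))
    # template shifts of rack tins' parts
    g0,g1=[cv2.cvtColor(i,cv2.COLOR_BGR2GRAY) for i in(a,b)]
    for nm,p in dict(front=(75,-45,45),mid=(155,-45,45),back=(235,-45,45)).items():
        u,v=proj(c,W(*p)).astype(int); t=g0[v-6:v+7,u-6:u+7]
        r=cv2.matchTemplate(g1[v-12:v+13,u-12:u+13],t,cv2.TM_CCOEFF_NORMED); _,s,_,l=cv2.minMaxLoc(r); print(nm,(u,v),'shift',l[0]-6,l[1]-6,round(s,2))
plan(0,0,220)
E
```

```text
time: 25.45
eef_pos: [460.5, 195.2, 220.5]
ft_force: [-0.2, -1.0, -0.4]
side (215, 195, 320, 262)
195 .........................................................................................................
197 .........................................................................................................
199 .........................................................................................................
201 .........................................................................................................
203 .........................................................................................................
205 .........................................................................................................
207 .........................................................................................................
209 .......................................#.................#####...........................................
211 .................................#.................####.#..##............................................
213 ........
[... 6050 characters left out ...]
37 ...............................................................................................
239 .............................#...............................###...............................
241 .............................##................................#...............................
243 ..............................#..........#######.......##......##..............................
open [305. 198.]
shut [273. 220.]
front (np.int64(288), np.int64(224)) shift 0 0 0.99
mid (np.int64(307), np.int64(219)) shift 0 0 0.73
back (np.int64(326), np.int64(215)) shift 0 0 1.0
now rack [-64.4   1.4 220.9] shift [-64.4  -1.2   0.9] turn [-0.     0.    -0.002] F [ 0.6 -0.4 -0. ] w -0.1 t 25.6
```

Only the keeper's pixels changed. All three tins show zero shift and the sleeve sits on its shut position, so I'm handing in.

```bash
python3 -c "
from workcell import workorder
print(workorder.hand_in())"
```

```text
the job is handed in; nothing more can be done
None
```

I rolled the tin into the front dip and pushed the keeper down to its shut position; the camera check showed all three tins in place, and I handed the job in. One doubt: while I pushed the keeper, the wrist force was 65 N (limit 120 N), and if the gripper's body rather than the fingertips took that load, it broke the 40 N limit; hand-in gave no verdict.

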